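# Hold the long setting plug down on the plunger fixture's stop

## Task

Two steel setting plugs hang by their collars on the forked hooks of the small wooden rack. Lift the one with the long nose (it has the flat bar grip) up off its hook, put its nose into the bore of the bolted-down plunger fixture and press it down against the spring until its collar sits firmly on the fixture's top face, without ramming it. Finish while still gripping the plug and holding it pressed down there, so that I can tighten the lock screw; leave the short plug hanging where it is.

Things in the scene. Friction and masses are not known exactly. Their poses are not given: they have to be found in the camera images.
- long_plug_grip (a point): Centre of the flat black bar grip of the long setting plug, the one to use: 44 mm long (point x), 14 thick (y), 24 high (z, up). Below it, on one vertical axis: a 12 mm shank (18 mm free), a 33 mm round steel collar 6 mm thick, its underside 36 mm below this point, then a 14 mm round nose 40 mm long, tapered over its last 4 mm. About 0.12 kg; it hangs upright, collar on two prongs.
- long_plug_tip (a point): Lower end of the long plug's nose, on the axis, 76 mm below the grip's centre; same axes as the grip.
- short_plug_grip (a point): Centre of the round black knob (30 mm diameter, 24 mm high) of the short setting plug, which is to stay on its hook. Same collar and shank as the long plug, but its 14 mm nose is only 14 mm long.
- plug_rack: Fixed wooden rack, base 85 x 210 x 16 mm, upright board 90 mm high along its +x edge. Origin: centre of its underside; x from the hooks' tips to the board, y along the board. Two forked hooks point to -x, at y = -55 and +55 mm. Nothing stands above them, so a plug may be lifted straight up; the long nose clears the upturned tips after 55 mm. Either plug may be on either hook.
- bore_mouth (a point): Centre of the bore's mouth in the level square steel top face (60 x 60 mm, 72 mm above the bench) of the grey plunger fixture, z up. Bore vertical, 18 mm diameter, 2 mm chamfer. The fixture is fixed to the bench, base 76 x 104 x 12 mm, a small lock screw on one side. The top face is the hard stop for the plug's collar.
- plunger (a joint): Travel in m of the sprung brass plunger in the bore: 0 when released, its top then 16 mm below the mouth; grows downwards. It pushes up with about 3 N at first and 11 N at 0.024, where the long plug's collar meets the top face. It springs back when let go, and pushes the plug up with it.
- stop: The fixture's square steel top plate, 60 x 60 x 8 mm, with the bore through it; origin at the centre of its underside, 8 mm below the mouth.
- long_plug: The whole long plug; origin on its axis at the collar's underside, 36 mm below the grip's centre, z along the axis, up when upright.
- short_plug: The whole short plug; origin on its axis at the collar's underside, z up.
- hook0 (a point): Where the collar of a plug rests on the forked hook at the rack's y = -55 mm, midway between its prongs, 75 mm above the bench: two 7 mm round steel prongs with an 18 mm gap, their tips 23 mm further to the rack's -x and turned up about 10 mm.
- hook1 (a point): Where the collar of a plug rests on the forked hook at the rack's y = +55 mm, midway between its prongs, 75 mm above the bench: two 7 mm round steel prongs with an 18 mm gap, their tips 23 mm further to the rack's -x and turned up about 10 mm.
Not all that is in view belongs to the job. What is shaped like the long_plug but orange is not meant.

How it is judged:
By the outcome, as a careful person would: the job done as asked, in the order asked, and still so for the second after the job is handed in, while the arm keeps its last pose, push and grip.
It also fails if it takes over 48 s, if anything falls off the work surface, if the arm or the gripper's body presses on something with over 40 N, if the wrist force passes 120 N, or if a joint passes its speed limit or range.

## Robot

A 6-joint arm with a two-finger parallel gripper is mounted at the origin on a cart in front of the work surface, level with it; the furniture and walls round the work are solid. World frame = base frame: x ahead of the robot, y to its left, z up, the work surface at z = 0. Lengths are in m, angles in degrees, forces in N, time in s.
With the tool pointing down it reaches from about 0.4 to 0.825 m from the base axis. Payload 7 kg.
Tool frame: the origin (TCP) lies midway between the tips of the shut fingers; the grasp point (between the pads) lies 19 mm behind it; x points along the fingers, z is the direction in which the jaws open and shut, and the axes are right-handed (so a half turn about x gives the same grasp; the last joint's range is limited). The gripper opens to 88 mm and grips with 3 to 60 N. Pads are 19 mm wide; open, the fingers measure 130 mm over their backs; the gripper's body (78 mm by 193 mm) begins 47 mm behind the grasp point.
Start: joints at [92.023, 20.546, 0.682, 0, -70.136, -16.507], TCP at [0.169, 0.654, 0.204] pointing down, gripper open.
Joint ranges: [-176.03, 176.03], [-82.01, 121.73], [-58.28, 71.71], [-173.87, 95.51], [-174.79, -0.11], [-173.66, 173.66]. Speed limits (degrees/s): [136.94, 136.94, 172.46, 180, 180, 180].

## Interface

Orientations are given as [roll, pitch, yaw] about the fixed x, y, z axes, in that order (R = Rz(yaw) Ry(pitch) Rx(roll)).
In Python, from plant import get_state, capture, close_job gives the robot as it stands.
- The arm moves only by the tool play_rows, never from a script. Its argument "series" is one flat list of numbers, 4 for each row, row after row: the shift along the tool's x, y, z in m, then the turn about the tool's x in rad. In form: [tx, ty, tz, spin, tx, ty, tz, spin, ...]. A call has exactly 5 rows; each row shifts and turns the commanded pose from where the row before left it, along the tool's axes as they then stand; what a row does not reach is not made up. A row lasts 1/12 s, in which the tool goes at most 41.7 mm and 7.16 degrees, less where a joint would pass 70% of its speed; a pose out of reach is approached as far as the arm can. A call is refused whole if a number of a shift passes 0.0417 or a number of a turn 0.125, either way. A call with a gripper value outside its range is refused whole. "jaw" is the opening in per cent of the stroke, from 0 (shut) to 100 (fully open), set as the call begins (left out, the last holds). The fingers move at their own pace and stop on an object; "squeeze" is the grip in N (left out, the last holds). Time passes only in rows, so rows that do not move let the fingers close, or fill a call up. It gives the time, the measured TCP pose, the force and the opening at its end, in the units of the state.
- get_state(): the state, without advancing time (a new reading comes with each control period).
- capture(name): name is "scene" or "side" or "wrist"; returns a dict with "img" (480x640x3 uint8, blue, green, red), "K" (3x3 intrinsics, pixels), "world_from_camera" (4x4, takes a point from camera to world coordinates). Camera axes: x right, y down, z forward; pixel columns grow to the right and rows downward; lengths in m; the calibration is good to about 2 mm. A picture is of the moment at which its call begins. There is no depth.
- close_job(): hands the job in, once; it reports no verdict.
The state is a dict: "time_s": time; "joints": joint angles; "qd": joint speeds; "joint_torque": joint torques, N m; "tcp_pos": TCP position; "eef_rot": TCP orientation; "contact_force": force on the tool from outside, world axes, zero at the start; "moment": the same for the moment, N m; "gripper_width": finger opening in m.
Only numpy, scipy, OpenCV 4.12 (cv2) and the standard library are available. Lean on these libraries where they do the work, as an engineer would, in place of code of your own. Each camera call takes 0.05 s, during which the arm holds its last target.

## Working session

There is one attempt and no reset: what is moved stays moved. The work goes in short steps, Python scripts to look and compute and a tool call to move; the robot and the scene stay as the last step left them, time stands still between calls to the robot, and variables do not carry over. Pictures are saved under pics/ and viewed, and the job is handed in when it is done.

Besides the shell and the picture viewer there is one more tool, called after "Request:" in YAML: its name, and indented under it one key for each argument. play_rows: Moves the arm, as the interface text tells. Its arguments: {"type":"object","properties":{"series":{"type":"array","items":{"type":"number"}},"jaw":{"type":"number"},"squeeze":{"type":"number"}},"required":["series"]}

```bash
ls; mkdir -p pics; cat > h.py <<'E'
import numpy as np, cv2
from plant import get_state, capture, close_job
def ray(c,u,v):
    K=np.array(c["K"]);T=np.array(c["world_from_camera"])
    d=T[:3,:3]@np.linalg.inv(K)@np.array([u,v,1.0]);return T[:3,3],d/np.linalg.norm(d)
def onz(c,u,v,z):
    o,d=ray(c,u,v);return o+d*(z-o[2])/d[2]
def tri(r):
    A=np.zeros((3,3));b=np.zeros(3)
    for o,d in r:
        P=np.eye(3)-np.outer(d,d);A+=P;b+=P@o
    x=np.linalg.solve(A,b);return x,[np.linalg.norm((np.eye(3)-np.outer(d,d))@(x-o)) for o,d in r]
def proj(c,p):
    K=np.array(c["K"]);T=np.linalg.inv(np.array(c["world_from_camera"]))
    q=K@(T[:3,:3]@np.array(p)+T[:3,3]);return q[:2]/q[2]
E
python3 - <<'E'
from h import *
import pickle
s=get_state();print(s)
for n in ["scene","side","wrist"]:
    c=capture(n);cv2.imwrite(f"pics/{n}0.png",c["img"]);pickle.dump(c,open(f"{n}0.pkl","wb"))
    print(n,np.round(c["K"],1).tolist(),np.round(c["world_from_camera"],3).tolist())
E
```

```text
pics
{'time_s': 0.0, 'joints': array([ 9.20212228e+01,  2.05927461e+01,  6.34016063e-01, -2.13802134e-02,
       -7.01344696e+01, -1.65053140e+01]), 'qd': array([-0.06408152, -0.03929368, -0.01463253,  0.07602471, -0.07673575,
        0.00482785]), 'joint_torque': array([-9.85442566e-04, -5.82706618e+01,  2.93063271e+01,  6.99747115e+00,
        6.99141747e-03, -1.60666855e-04]), 'tcp_pos': array([0.16873211, 0.6530337 , 0.20310579]), 'eef_rot': array([   4.33742081,   89.90465708, -100.15395199]), 'contact_force': array([0.63150641, 0.35797797, 0.19171302]), 'moment': array([-0.04416215,  0.01116571,  0.02734528]), 'gripper_width': 0.08797048450481505}
scene [[591.0, 0.0, 317.6], [0.0, 591.0, 232.8], [0.0, 0.0, 1.0]] [[0.882, -0.31, 0.355, 0.105], [-0.471, -0.597, 0.649, -0.819], [0.011, -0.74, -0.672, 0.943], [0.0, 0.0, 0.0, 1.0]]
side [[465.8, 0.0, 318.7], [0.0, 465.8, 245.1], [0.0, 0.0, 1.0]] [[-0.992, -0.057, 0.115, 0.414], [-0.127, 0.551, -0.825, 0.767], [-0.017, -0.833, -0.553, 0.634], [0.0, 0.0, 0.0, 1.0]]
wrist [[387.9, 0.0, 316.4], [0.0, 387.9, 236.3], [0.0, 0.0, 1.0]] [[-0.249, -0.926, -0.284, 0.245], [-0.968, 0.239, 0.07, 0.632], [0.003, 0.292, -0.956, 0.383], [0.0, 0.0, 0.0, 1.0]]
```

View pics/scene0.png

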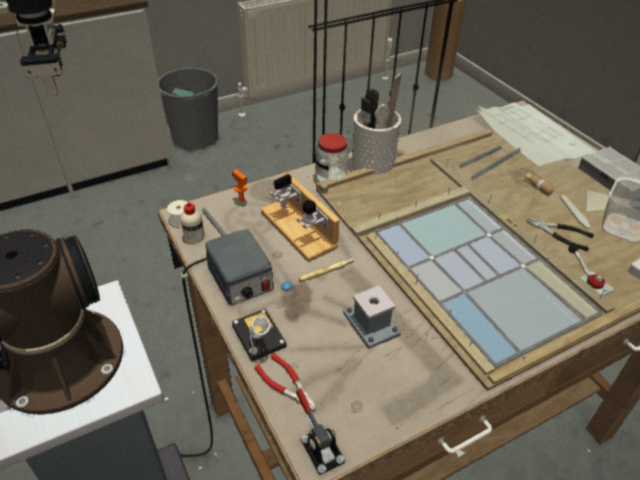

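View pics/side0.png

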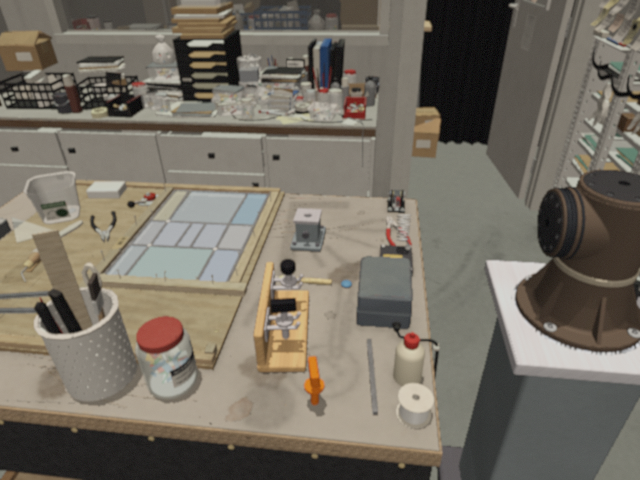

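View pics/wrist0.png

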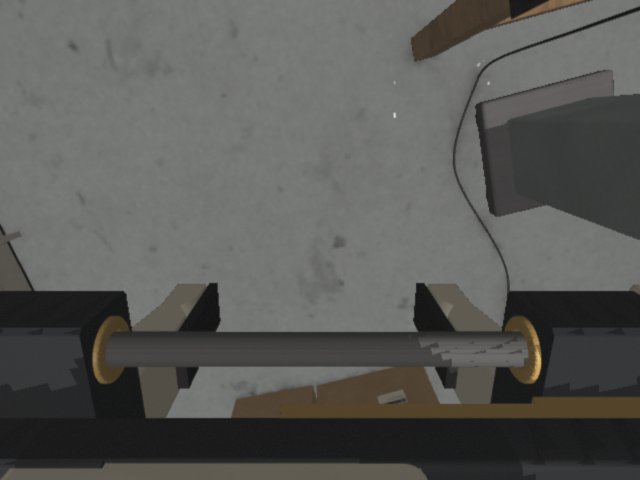

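Scene: rack at about (303,228). The bar-grip plug (black bar) is at about (285,183), the round knob is at (310,207), and the fixture's top is at (375,300). An orange decoy stands at (240,187). In the side view the bar is at (284,304), the knob at (288,267), the orange decoy at (314,378) and the fixture at (307,218). Next I'll take close crops.

```bash
python3 - <<'E'
from h import *
a=cv2.imread("pics/scene0.png");b=cv2.imread("pics/side0.png")
f=lambda i,x,y,w,h,s:cv2.resize(i[y:y+h,x:x+w],None,fx=s,fy=s,interpolation=cv2.INTER_CUBIC)
cv2.imwrite("pics/c1.png",f(a,225,160,130,100,6))
cv2.imwrite("pics/c2.png",f(b,240,240,100,140,4))
cv2.imwrite("pics/c3.png",np.hstack([f(a,335,270,80,80,5),f(b,270,190,80,80,5)]))
E
```

```text
(no output)
```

View pics/c1.png

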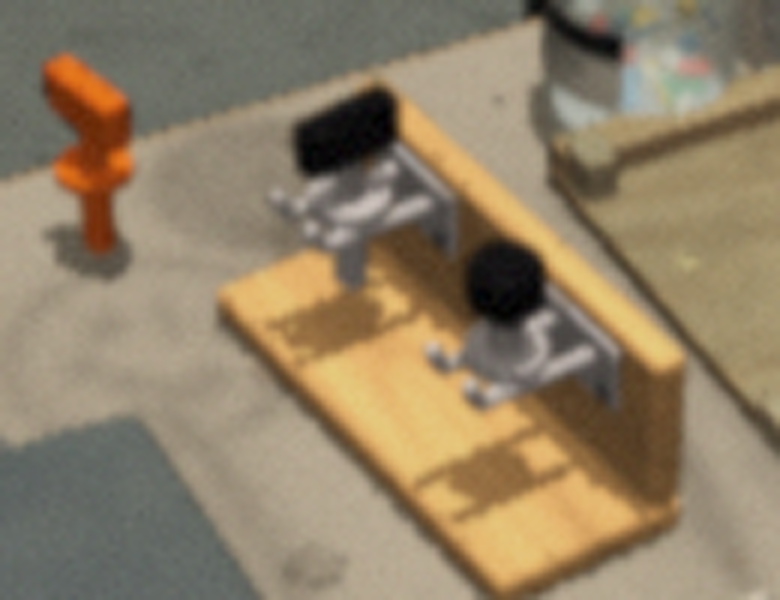

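View pics/c2.png

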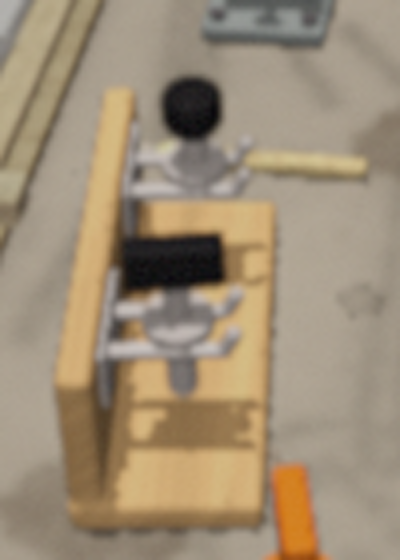

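View pics/c3.png

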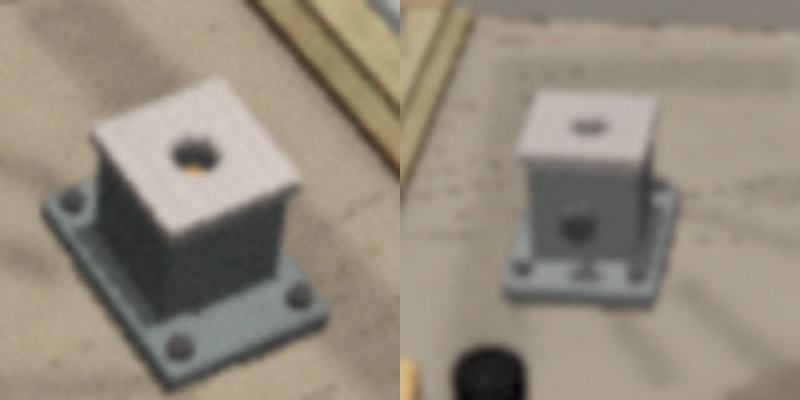

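Candidates: the bar plug at scene (283,182), which has a flat bar and a long nose visible below its hook; the round knob at (309,206), which is the short plug; and the orange lookalike at (240,180). I choose the black bar, on the hook farther from the fixture. The crops confirm it. Now I'll measure.

```bash
python3 - <<'E'
from h import *
import pickle
cs={n:pickle.load(open(n+"0.pkl","rb")) for n in("scene","side")}
def blob(c,x,y,w,h,t=45):
    m=(c["img"][y:y+h,x:x+w].max(2)<t).astype(np.uint8)
    n,l,s,ce=cv2.connectedComponentsWithStats(m)
    o=[]
    for i in range(1,n):
        if s[i,4]>60:
            cnt=cv2.findContours((l==i).astype(np.uint8),0,2)[0][0]
            r=cv2.minAreaRect(cnt)
            o.append((s[i,4],ce[i]+[x,y],np.round(cv2.boxPoints(r)+[x,y],1).tolist()))
    return o
A=blob(cs["scene"],268,170,60,50);B=blob(cs["side"],262,255,45,60)
print(A);print(B)
# bar: scene leftmost; side lowest
a=min(A,key=lambda q:q[1][0])[1];b=max(B,key=lambda q:q[1][1])[1]
print("bar",tri([ray(cs["scene"],*a),ray(cs["side"],*b)]))
print([onz(cs[n],*p,.111) for n,p in(("scene",a),("side",b))])
a=max(A,key=lambda q:q[1][0])[1];b=min(B,key=lambda q:q[1][1])[1]
print("knob",tri([ray(cs["scene"],*a),ray(cs["side"],*b)]))
# plate top
for n,(x,y,w,h) in {"scene":(335,270,80,80),"side":(270,190,80,80)}.items():
    im=cs[n]["img"][y:y+h,x:x+w].astype(int)
    print(n, "plate px",im[20 if n=="scene" else 30,40], im[25,22] )
    m=((im.min(2)>150)&(im.max(2)-im.min(2)<28)).astype(np.uint8)
    k,l,s,ce=cv2.connectedComponentsWithStats(m);i=1+np.argmax(s[1:,4]);mm=(l==i).astype(np.uint8)
    cnt=max(cv2.findContours(mm,0,2)[0],key=cv2.contourArea)
    hull=cv2.convexHull(cnt);ap=cv2.approxPolyDP(hull,3,True)[:,0]+[x,y]
    print(n,s[i],ap.tolist())
    P=np.array([onz(cs[n],*p,.072) for p in ap]);print(P.round(4).tolist(),P.mean(0))
    if len(P)==4: print([np.linalg.norm(P[j]-P[j-1]).round(4) for j in range(4)])
    # filled hull minus mask -> hole
    f=np.zeros_like(mm);cv2.fillConvexPoly(f,hull,1);f=cv2.erode(f,np.ones((5,5)));hole=((f==1)&(mm==0)).astype(np.uint8)
    k,l,s,ce=cv2.connectedComponentsWithStats(hole);i=1+np.argmax(s[1:,4]);c=ce[i]+[x,y]
    print("hole",s[i],c,onz(cs[n],*c,.072))
E
```

```text
[(np.int32(144), array([282.34027778, 182.08333333]), [[272.6, 182.2], [288.2, 174.4], [292.2, 182.4], [276.6, 190.2]]), (np.int32(134), array([308.44776119, 206.91044776]), [[303.0, 201.0], [315.0, 201.0], [315.0, 213.0], [303.0, 213.0]])]
[(np.int32(147), array([287.55782313, 266.63265306]), [[281.0, 260.0], [294.0, 260.0], [294.0, 273.0], [281.0, 273.0]]), (np.int32(272), array([282.22426471, 305.1875    ]), [[270.5, 300.1], [294.0, 299.0], [294.5, 310.5], [271.0, 311.7]])]
bar (array([0.55812819, 0.17706899, 0.110546  ]), [np.float64(0.003263133381578294), np.float64(0.003263133381578475)])
[array([0.55421513, 0.17539759, 0.111     ]), array([0.56135144, 0.17586487, 0.111     ])]
knob (array([0.56934087, 0.06834313, 0.11179752]), [np.float64(0.0029286246208863036), np.float64(0.0029286246208863305)])
scene plate px [194 200 210] [189 195 205]
scene [ 19  16  41  30 653] [[379, 286], [394, 305], [369, 315], [354, 294]]
[[0.5995, -0.1739, 0.072], [0.5984, -0.2295, 0.072], [0.5423, -0.2283, 0.072], [0.5442, -0.1692, 0.072]] [ 0.5710894  -0.20024355  0.072     ]
[np.float64(0.0555), np.float64(0.0556), np.float64(0.0562), np.float64(0.0592)]
hole [34 27 10  9 66] [373.43939394 300.95454545] [ 0.56857843 -0.20228363  0.072     ]
side plate px [172 176 184] [123 138 147]
side [ 23  18  29  14 306] [[321, 210], [317, 221], [293, 219], [298, 208]]
[[0.5455, -0.2278, 0.072], [0.5484, -0.1742, 0.072], [0.6067, -0.1778, 0.072], [0.6036, -0.2322, 0.072]] [ 0.57602119 -0.20297919  0.072     ]
[np.float64(0.0583), np.float64(0.0537), np.float64(0.0584), np.float64(0.0546)]
hole [34 24  8  3 20] [307.5 215. ] [ 0.57495897 -0.20009784  0.072     ]
```

```bash
cat >> h.py <<'E'
from scipy.spatial.transform import Rotation as Ro
def Rt(s=None):
    s=s or get_state();return Ro.from_euler("xyz",s["eef_rot"],degrees=True).as_matrix()
def plan(goal,zdir_deg=None,s=None):
    s=s or get_state();R=Rt(s);d=R.T@(np.array(goal)-s["tcp_pos"])
    print("tcp",s["tcp_pos"].round(4),"R cols x",R[:,0].round(3),"y",R[:,1].round(3),"z",R[:,2].round(3))
    print("shift in tool axes",d.round(4))
    if zdir_deg is not None:
        cur=np.degrees(np.arctan2(R[1,2],R[0,2]));e=(zdir_deg-cur+90)%180-90
        print("z az",cur.round(2),"need world yaw",e.round(2),"spin rad (x down)",np.radians(-e).round(4))
E
python3 - <<'E'
from h import *
import pickle
cs={n:pickle.load(open(n+"0.pkl","rb")) for n in("scene","side")}
for n,p,q in(("side",(270.7,305.9),(294.2,304.7)),("scene",(274.6,186.2),(290.2,178.4))):
    P=onz(cs[n],*p,.113);Q=onz(cs[n],*q,.113);d=Q-P;print(n,P.round(4),Q.round(4),np.linalg.norm(d),np.degrees(np.arctan2(d[1],d[0])))
# rack board top edge line in side view? 
plan([.558,.177,.2],95.0)
E
```

```text
side [0.5799 0.182  0.113 ] [0.5408 0.1747 0.113 ] 0.03984068887027266 -169.35842407742282
scene [0.5308 0.1672 0.113 ] [0.5754 0.1773 0.113 ] 0.045791120057814036 12.805533477576127
tcp [0.1688 0.6531 0.2033] R cols x [-0.    -0.001 -1.   ] y [ 0.968 -0.25   0.   ] z [-0.25  -0.968  0.001]
shift in tool axes [0.0039 0.496  0.3636]
z az -104.49 need world yaw 19.49 spin rad (x down) -0.3401
```

Request:
play_rows:
  series: [-0.005,0.012,0.009,0,-0.005,0.024,0.018,0,-0.01,0.026,0.019,0,-0.01,0.026,0.019,0,-0.01,0.026,0.019,0]
  jaw: 55
  squeeze: 30

```text
time_s: 0.57
tcp_pos: [0.259, 0.5419, 0.2444]
eef_rot: [11.6, 90.0, -92.9]
contact_force: [-0.1, 0.7, -0.0]
gripper_width: 0.06
```

Request:
play_rows:
  series: [-0.01,0.026,0.019,0,0,0.026,0.019,0,0,0.026,0.019,0,0,0.026,0.019,0,0,0.026,0.019,0]

```text
time_s: 0.98
tcp_pos: [0.3611, 0.4172, 0.2544]
eef_rot: [-178.6, 90.0, 76.9]
contact_force: [0.4, 0.6, 0.3]
gripper_width: 0.0484
```

Request:
play_rows:
  series: [0,0.026,0.019,0,0,0.026,0.019,0,0,0.026,0.019,0,0,0.026,0.019,0,0,0.026,0.019,0]

```text
time_s: 1.4
tcp_pos: [0.4631, 0.2927, 0.2544]
eef_rot: [157.8, 90.0, 53.3]
contact_force: [0.2, 0.4, -1.0]
gripper_width: 0.0482
```

Request:
play_rows:
  series: [0,0.026,0.019,0,0,0.026,0.019,0,0,0.024,0.018,-0.05,0,0.01,0.01,-0.08,0,0,0,-0.1]

```text
time_s: 1.82
tcp_pos: [0.5309, 0.2065, 0.2539]
eef_rot: [-27.9, 90.0, -119.2]
contact_force: [-0.4, 0.9, 0.3]
gripper_width: 0.0482
```

Request:
play_rows:
  series: [0,0,0,-0.1,0,0,0,-0.08,0,0,0,-0.044,0,0,0,0,0,0,0,0]

```text
time_s: 2.23
tcp_pos: [0.5296, 0.2092, 0.2541]
eef_rot: [-117.6, 90.0, 163.8]
contact_force: [-0.0, 0.1, -0.5]
gripper_width: 0.0485
```

```bash
python3 - <<'E'
from h import *
import pickle
s=get_state();print(s["time_s"],s["joints"].round(1),s["gripper_width"],s["contact_force"].round(1));plan([.558,.177,.2],101.5,s)
c=capture("wrist");cv2.imwrite("pics/wrist1.png",c["img"]);pickle.dump(c,open("wrist1.pkl","wb"))
print(proj(c,[.558,.177,.123]))
E
```

```text
2.2333 [ 41.2   9.   -8.4  -0.  -72.6  60.2] 0.048469747231884144 [-0.   0.1 -0.5]
tcp [0.5296 0.2092 0.2541] R cols x [-0.  0. -1.] y [ 0.98   0.198 -0.   ] z [ 0.198 -0.98  -0.   ]
shift in tool axes [0.0541 0.0214 0.0372]
z az -78.58 need world yaw 0.08 spin rad (x down) -0.0014
[359.80423554 190.87718364]
```

View pics/wrist1.png

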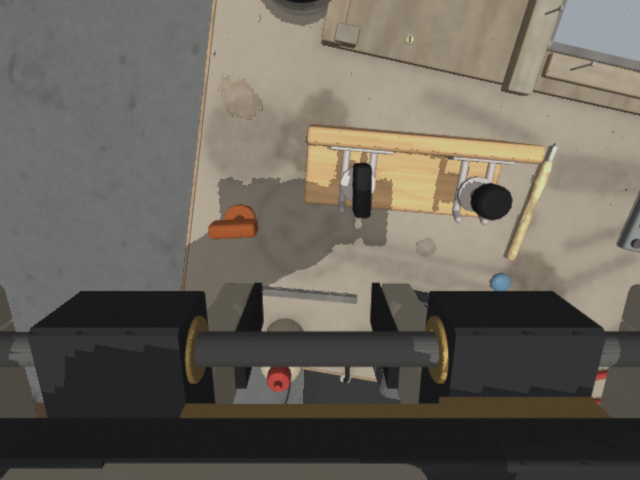

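The wrist view shows the bar at (361,190), standing vertical in the image and so aligned with the tool's y axis. The knob is at (491,201) and the orange decoy at (236,222).

```bash
python3 - <<'E'
from h import *
import pickle
c=pickle.load(open("wrist1.pkl","rb"))
m=(c["img"][150:235,340:385].max(2)<45).astype(np.uint8)
n,l,s,ce=cv2.connectedComponentsWithStats(m);i=1+np.argmax(s[1:,4]);p=ce[i]+[340,150]
cnt=cv2.findContours((l==i).astype(np.uint8),0,2)[0][0];r=cv2.minAreaRect(cnt);print(s[i],p,r)
print("bar centre",onz(c,*p,.111).round(4))
top=np.array([340,150])+s[i,:2]
x0,y0=s[i,0]+340,s[i,1]+150;w,h=s[i,2:4]
P=onz(c,x0+w/2,y0,.111);Q=onz(c,x0+w/2,y0+h,.111);print(P.round(4),Q.round(4))
# axis direction by moments/fitLine
v=cv2.fitLine(cnt,cv2.DIST_L2,0,.01,.01).ravel();a=onz(c,*(p+20*v[:2]),.111);b=onz(c,*(p-20*v[:2]),.111);d=a-b;print(np.degrees(np.arctan2(d[1],d[0])))
plan([.558,.177,.2],101.5)
E
```

```text
[ 13  13  18  55 774] [361.46770026 192.2997416 ] ((21.500001907348633, 39.999996185302734), (53.99999237060547, 16.999996185302734), 90.0)
bar centre [0.5552 0.1736 0.111 ]
[0.579  0.1788 0.111 ] [0.5336 0.1679 0.111 ]
-165.13757336646285
tcp [0.5297 0.2093 0.2541] R cols x [-0. -0. -1.] y [ 0.98   0.198 -0.   ] z [ 0.198 -0.98   0.   ]
shift in tool axes [0.0541 0.0214 0.0373]
z az -78.58 need world yaw 0.08 spin rad (x down) -0.0015
```

Request:
play_rows:
  series: [0.01,0.004,0.008,-0.009,0.02,0.006,0.01,-0.009,0.026,0.006,0.011,0,0.026,0.004,0.01,0,0.012,0,0,0]

```text
time_s: 2.7
tcp_pos: [0.5566, 0.1738, 0.1567]
eef_rot: [-76.3, 89.8, -153.9]
contact_force: [-0.9, -0.4, -0.4]
gripper_width: 0.0482
```

Request:
play_rows:
  series: [0,0,0,0,0,0,0,0,0,0,0,0,0,0,0,0,0,0,0,0]

```text
time_s: 3.12
tcp_pos: [0.5581, 0.1764, 0.1614]
eef_rot: [110.4, 89.9, 33.0]
contact_force: [0.6, -0.0, 0.1]
gripper_width: 0.0479
```

```bash
python3 - <<'E'
from h import *
import pickle
s=get_state();print(s["time_s"]);plan([.557,.175,.093],102.5,s)
for n in("wrist","side","scene"):
    c=capture(n);cv2.imwrite(f"pics/{n}2.png",c["img"]);pickle.dump(c,open(n+"2.pkl","wb"))
    print(n,proj(c,[.557,.175,.111]),proj(c,s["tcp_pos"]))
E
```

```text
3.1167
tcp [0.5581 0.1764 0.1614] R cols x [ 0.002  0.001 -1.   ] y [0.976 0.218 0.002] z [ 0.218 -0.976 -0.001]
shift in tool axes [ 0.0684 -0.0015  0.0012]
z az -77.42 need world yaw -0.08 spin rad (x down) 0.0014
wrist [315.18007377 250.23645682] [312.67162409 280.38539634]
side [284.82975019 305.03654371] [282.2778771  282.15888576]
scene [283.50294066 181.84010171] [283.04204043 163.52539336]
```

View pics/wrist2.png

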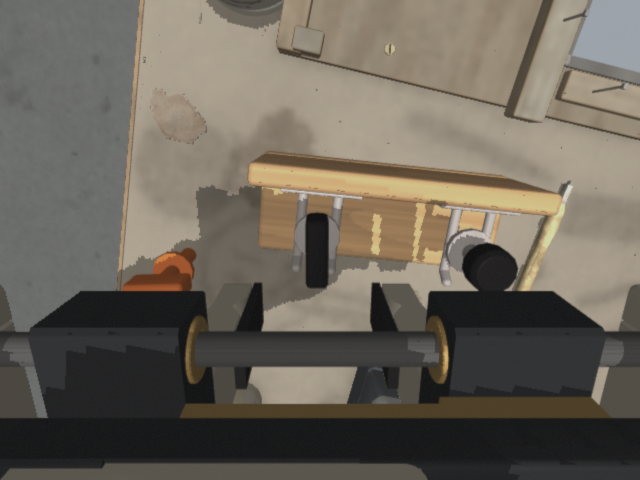

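View pics/side2.png

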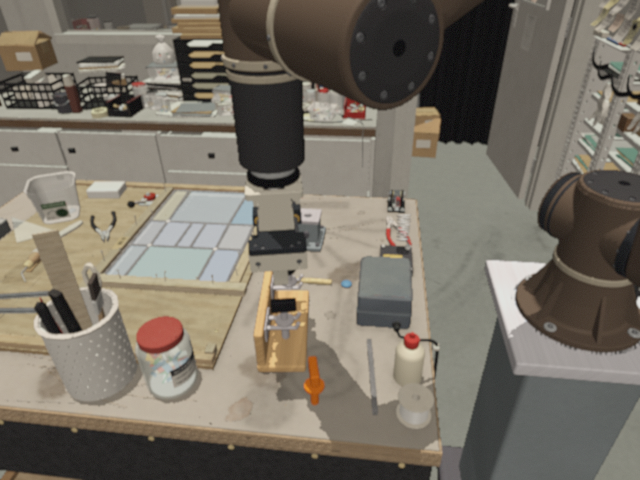

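The wrist view shows the bar at (317,250), midway between the fingertips (263 and 371). I'll descend to the grasp height.

```bash
python3 - <<'E'
from h import *
import pickle
c=pickle.load(open("wrist2.pkl","rb"))
x,y=298,205
m=(c["img"][y:290,x:338].max(2)<45).astype(np.uint8)
n,l,s,ce=cv2.connectedComponentsWithStats(m);i=1+np.argmax(s[1:,4]);p=ce[i]+[x,y]
print(s[i],p,onz(c,*p,.111).round(4))
c2=pickle.load(open("scene2.pkl","rb"));print(0)
E
```

```text
[   8    8   22   75 1605] [316.5271028  250.28286604] [0.5572 0.1742 0.111 ]
0
```

Request:
play_rows:
  series: [0.012,0,0,0,0.016,-0.001,0,0,0.016,0,0,0,0.014,0,0,0,0.01,0,0,0]

```text
time_s: 3.68
tcp_pos: [0.5561, 0.1754, 0.091]
eef_rot: [-79.0, 90.0, -156.4]
contact_force: [-0.0, 0.3, 0.2]
gripper_width: 0.0484
```

Request:
play_rows:
  series: [0,0,0,0,0,0,0,0,0,0,0,0,0,0,0,0,0,0,0,0]

```text
time_s: 4.1
tcp_pos: [0.5571, 0.1758, 0.093]
eef_rot: [109.4, 89.9, 31.9]
contact_force: [0.5, 0.5, -0.3]
gripper_width: 0.0482
```

```bash
python3 - <<'E'
from h import *
import pickle
s=get_state();print(s["time_s"],s["contact_force"].round(1));plan([.557,.175,.093],102.5,s)
for n in("wrist","side"):
    c=capture(n);cv2.imwrite(f"pics/{n}3.png",c["img"]);pickle.dump(c,open(n+"3.pkl","wb"))
b=cv2.imread("pics/side3.png")[230:370,220:360];cv2.imwrite("pics/c4.png",cv2.resize(b,None,fx=4,fy=4,interpolation=cv2.INTER_CUBIC))
E
```

```text
4.1 [ 0.5  0.5 -0.3]
tcp [0.5571 0.1758 0.093 ] R cols x [ 0.001  0.001 -1.   ] y [0.976 0.217 0.002] z [ 0.217 -0.976 -0.001]
shift in tool axes [ 0.     -0.0003  0.0008]
z az -77.44 need world yaw -0.06 spin rad (x down) 0.0011
```

View pics/wrist3.png

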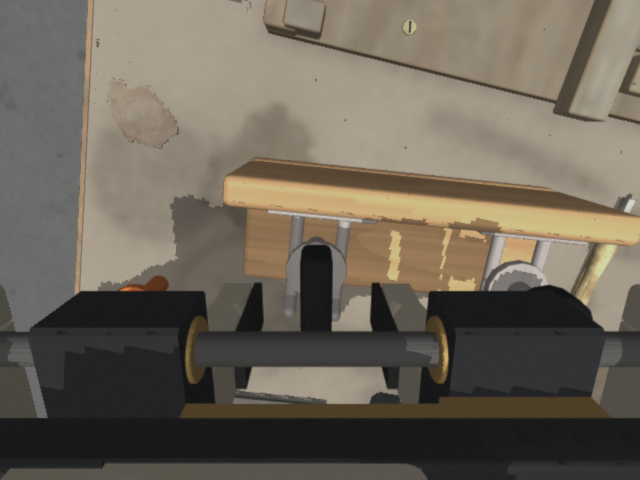

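View pics/c4.png

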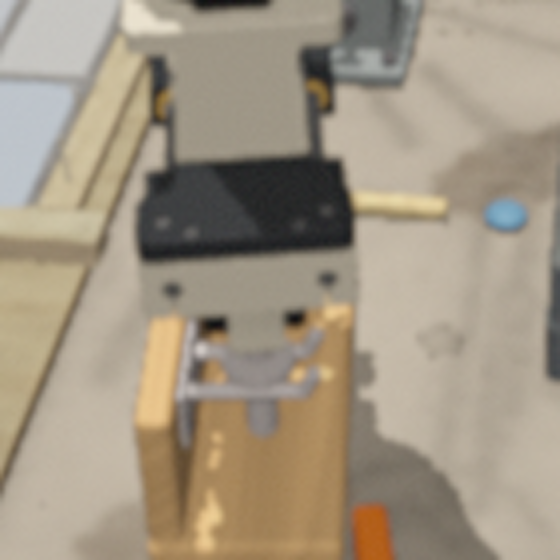

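The wrist view shows the bar (col 316) centred between the fingertips (263 and 371), and the side crop shows the finger over the bar's middle. Closing now.

Request:
play_rows:
  series: [0,0,0,0,0,0,0,0,0,0,0,0,0,0,0,0,0,0,0,0]
  jaw: 0
  squeeze: 45

```text
time_s: 4.62
tcp_pos: [0.5566, 0.1755, 0.092]
eef_rot: [-95.4, 90.0, -172.9]
contact_force: [0.5, 0.3, -0.0]
gripper_width: 0.02
```

Request:
play_rows:
  series: [0,0,0,0,0,0,0,0,0,0,0,0,0,0,0,0,0,0,0,0]

```text
time_s: 5.03
tcp_pos: [0.5566, 0.1755, 0.092]
eef_rot: [-57.0, 90.0, -134.5]
contact_force: [-0.4, -0.2, 0.0]
gripper_width: 0.0134
```

```bash
python3 - <<'E'
from h import *
import pickle
s=get_state();print(s["time_s"],s["contact_force"].round(1),s["gripper_width"]);plan([.557,.175,.093],102.5,s)
E
```

```text
5.0333 [-0.4 -0.2  0. ] 0.013415191940541065
tcp [0.5566 0.1755 0.092 ] R cols x [-0. -0. -1.] y [ 0.976  0.217 -0.   ] z [ 0.217 -0.976  0.   ]
shift in tool axes [-0.001   0.0003  0.0006]
z az -77.44 need world yaw -0.06 spin rad (x down) 0.0011
```

Request:
play_rows:
  series: [-0.003,0,0,0,-0.006,0,0,0,-0.01,0,0,0,-0.014,0,0,0,-0.016,0,0,0]

```text
time_s: 5.45
tcp_pos: [0.5564, 0.1754, 0.1419]
eef_rot: [-66.4, 90.0, -143.8]
contact_force: [-0.2, -0.1, -0.4]
gripper_width: 0.0131
```

Request:
play_rows:
  series: [-0.016,0,0,0,-0.016,0,0,0,-0.014,0,0,0,-0.01,0,0,0,-0.005,0,0,0]

```text
time_s: 5.87
tcp_pos: [0.5573, 0.1759, 0.2045]
eef_rot: [108.1, 89.8, 30.6]
contact_force: [-0.5, -0.2, -2.2]
gripper_width: 0.0134
```

```bash
python3 - <<'E'
from h import *
import pickle
s=get_state();print(s["time_s"],s["contact_force"].round(1),s["gripper_width"]);plan([.572,-.20,.2],90,s)
for n in("wrist","side","scene"):
    c=capture(n);cv2.imwrite(f"pics/{n}4.png",c["img"]);pickle.dump(c,open(n+"4.pkl","wb"))
f=lambda i,x,y,w,h,s:cv2.resize(i[y:y+h,x:x+w],None,fx=s,fy=s,interpolation=cv2.INTER_CUBIC)
cv2.imwrite("pics/c5.png",np.hstack([f(cv2.imread("pics/side4.png"),230,200,100,140,4),f(cv2.imread("pics/scene4.png"),240,110,100,140,4)]))
E
```

```text
5.8667 [-0.5 -0.2 -2.2] 0.013374764557883716
tcp [0.5573 0.1759 0.2045] R cols x [ 0.003  0.002 -1.   ] y [0.976 0.218 0.003] z [ 0.218 -0.976 -0.001]
shift in tool axes [ 0.0039 -0.0674  0.3701]
z az -77.43 need world yaw -12.57 spin rad (x down) 0.2193
```

View pics/wrist4.png

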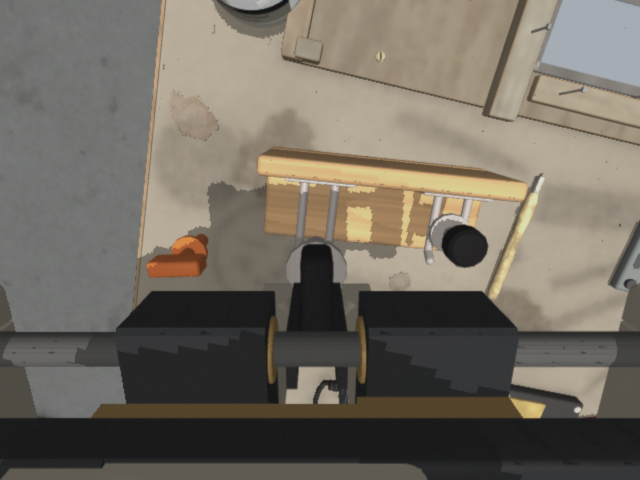

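View pics/c5.png

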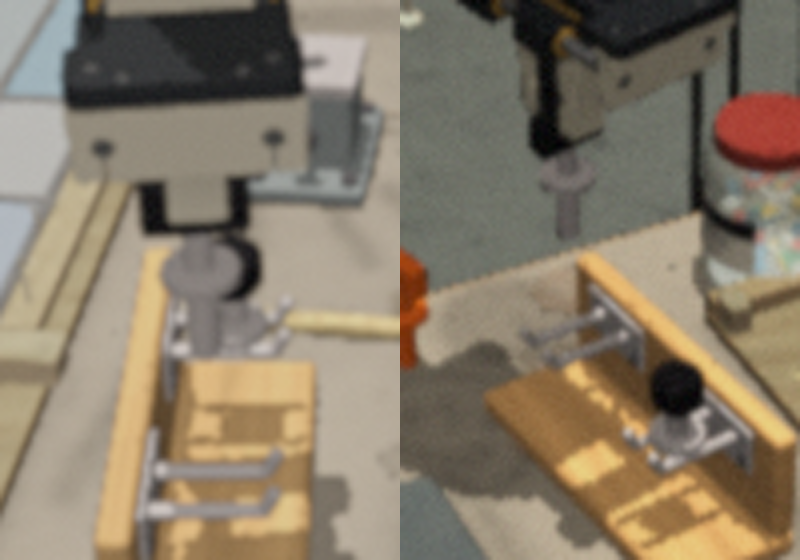

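The plug is gripped and hangs upright in both views, collar and nose clear of the hook. The short plug is undisturbed. I'll carry the long plug to the fixture, slightly higher and bowed to −x.

Request:
play_rows:
  series: [-0.008,-0.008,0.006,0,-0.008,-0.014,0.012,0,-0.008,-0.015,0.018,0,-0.006,-0.015,0.024,0,0,-0.011,0.028,0]

```text
time_s: 6.43
tcp_pos: [0.5132, 0.0752, 0.2329]
eef_rot: [91.6, 90.0, 14.3]
contact_force: [-0.7, 0.8, -1.4]
gripper_width: 0.0132
```

Request:
play_rows:
  series: [0,-0.004,0.03,0,0,0,0.03,0,0,0,0.03,0,0,0,0.03,0,0,0,0.03,0]

```text
time_s: 6.85
tcp_pos: [0.5422, -0.073, 0.2318]
eef_rot: [-98.2, 89.9, -175.6]
contact_force: [0.8, -0.3, -0.7]
gripper_width: 0.0133
```

Request:
play_rows:
  series: [0,0,0.03,0,0,0,0.03,0,0,0,0.028,0,0,0,0.024,0,0,0,0.014,0]

```text
time_s: 7.27
tcp_pos: [0.5696, -0.1967, 0.2312]
eef_rot: [-98.0, 89.9, -175.6]
contact_force: [0.5, 0.4, -1.3]
gripper_width: 0.0132
```

Request:
play_rows:
  series: [0,0,0.006,0,0,0,0,0,0,0,0,0,0,0,0,0,0,0,0,0]

```text
time_s: 7.68
tcp_pos: [0.5716, -0.1991, 0.2323]
eef_rot: [107.7, 90.0, 30.3]
contact_force: [0.5, 0.1, -1.0]
gripper_width: 0.0135
```

```bash
python3 - <<'E'
from h import *
import pickle
s=get_state();print(s["time_s"],s["contact_force"].round(1),s["gripper_width"]);plan([.572,-.20,.2],90,s)
for n in("wrist","side","scene"):
    c=capture(n);cv2.imwrite(f"pics/{n}5.png",c["img"]);pickle.dump(c,open(n+"5.pkl","wb"))
f=lambda i,x,y,w,h,s:cv2.resize(i[y:y+h,x:x+w],None,fx=s,fy=s,interpolation=cv2.INTER_CUBIC)
cv2.imwrite("pics/c6.png",np.hstack([f(cv2.imread("pics/side5.png"),260,120,100,140,4),f(cv2.imread("pics/scene5.png"),325,200,100,140,4)]))
E
```

```text
7.6833 [ 0.5  0.1 -1. ] 0.013498012756923234
tcp [ 0.5716 -0.1991  0.2323] R cols x [ 0.  0. -1.] y [0.976 0.219 0.   ] z [ 0.219 -0.976 -0.   ]
shift in tool axes [0.0323 0.0002 0.001 ]
z az -77.37 need world yaw -12.63 spin rad (x down) 0.2204
```

View pics/c6.png

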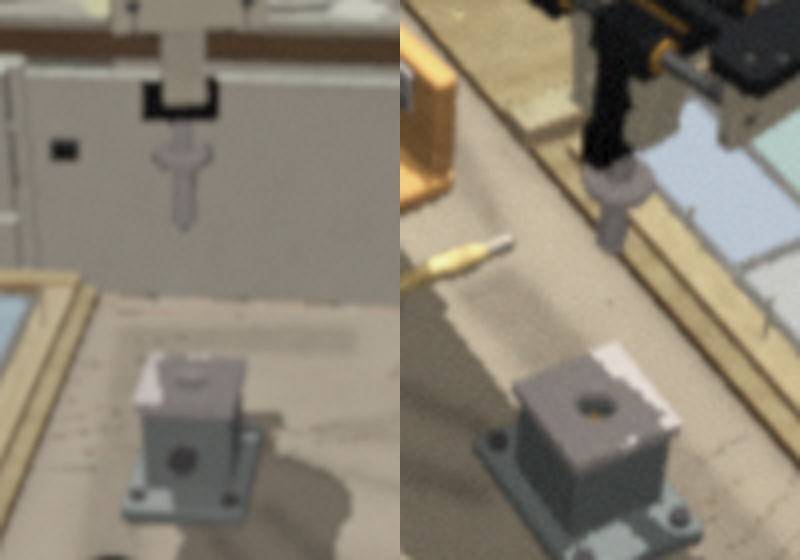

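View pics/wrist5.png

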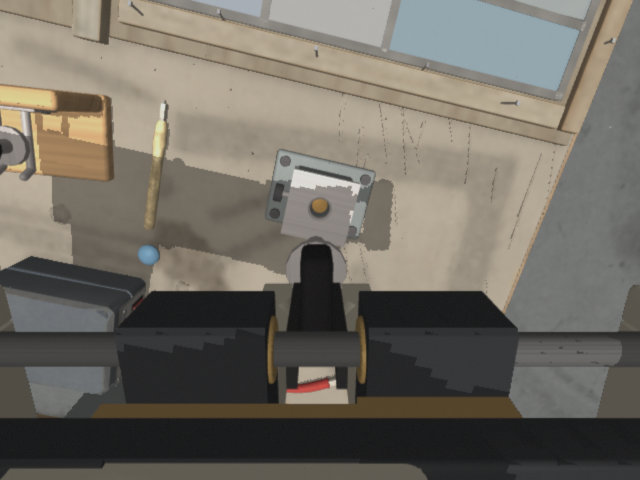

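```bash
python3 - <<'E'
from h import *
import pickle
cs={n:pickle.load(open(n+"5.pkl","rb")) for n in("scene","side","wrist")}
s=get_state();t=s["tcp_pos"];zt=t[2]+.019-.076
w=cs["wrist"]["img"];hsv=cv2.cvtColor(w[185:230,295:345],cv2.COLOR_BGR2HSV)
m=((hsv[...,1]>110)&(hsv[...,2]>60)).astype(np.uint8);m2=(w[185:230,295:345].max(2)<90).astype(np.uint8)
for q in (m,m|m2):
    n,l,st,ce=cv2.connectedComponentsWithStats(q);i=1+np.argmax(st[1:,4]);p=ce[i]+[295,185];print("wrist",st[i],p,onz(cs["wrist"],*p,.072),onz(cs["wrist"],*p,.056))
B={"side":(308,214.6),"scene":(374.2,301.2)};T={"side":(306.2,176.5),"scene":(377.3,262)}
for n in B:
    b=onz(cs[n],*B[n],.072);p=onz(cs[n],*T[n],zt);print(n,"bore",b.round(4),"tip",p.round(4),"tcp->tip",(p-t).round(4)[:2],"bore-tip",(b-p).round(4)[:2])
print(tri([ray(cs[n],*T[n]) for n in T]),zt,tri([ray(cs[n],*B[n]) for n in B]))
# larger crops for pixel reading
f=lambda i,x,y,w,h,s:cv2.resize(i[y:y+h,x:x+w],None,fx=s,fy=s,interpolation=cv2.INTER_CUBIC)
cv2.imwrite("pics/c7.png",np.hstack([f(cs["side"]["img"],285,140,45,90,8)[:, :],f(cs["scene"]["img"],350,230,45,90,8)]))
cv2.imwrite("pics/c8.png",f(w,260,140,120,100,6))
E
```

```text
wrist [ 17  14  15  14 159] [319.18867925 205.47798742] [ 0.57542357 -0.20294903  0.072     ] [ 0.57199983 -0.20386119  0.056     ]
wrist [ 15  14  20  19 263] [319.14448669 208.00380228] [ 0.57315978 -0.20342271  0.072     ] [ 0.56962952 -0.20435716  0.056     ]
side bore [ 0.574  -0.2021  0.072 ] tip [ 0.5744 -0.1971  0.1753] tcp->tip [0.0026 0.0023] bore-tip [-0.0003 -0.0051]
scene bore [ 0.5696 -0.2035  0.072 ] tip [ 0.5702 -0.1986  0.1753] tcp->tip [-0.0016  0.0008] bore-tip [-0.0006 -0.0049]
(array([ 0.57283834, -0.19723724,  0.17435177]), [np.float64(0.0017945858192644543), np.float64(0.0017945858192643454)]) 0.17533907322672337 (array([ 0.5723309 , -0.20236391,  0.07094516]), [np.float64(0.0019620956634815094), np.float64(0.001962095663481646)])
```

View pics/c7.png

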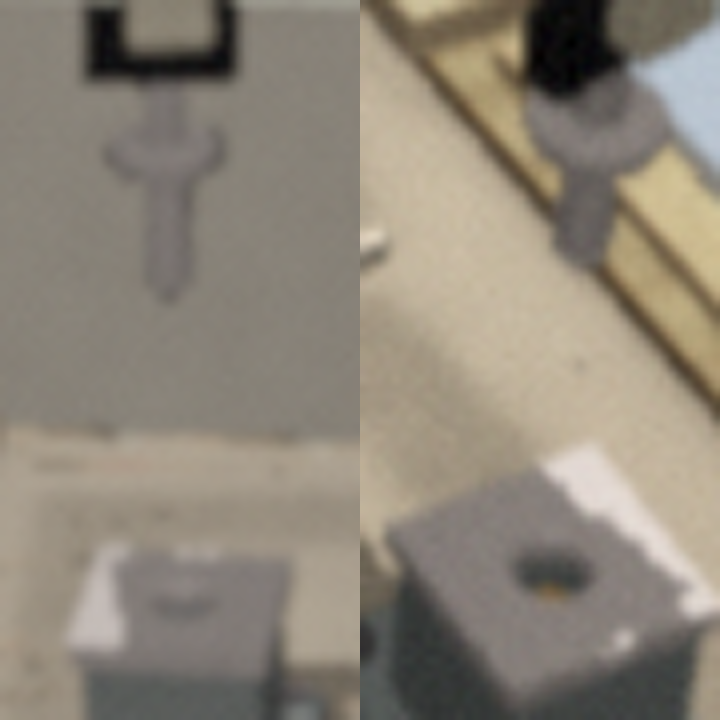

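View pics/c8.png

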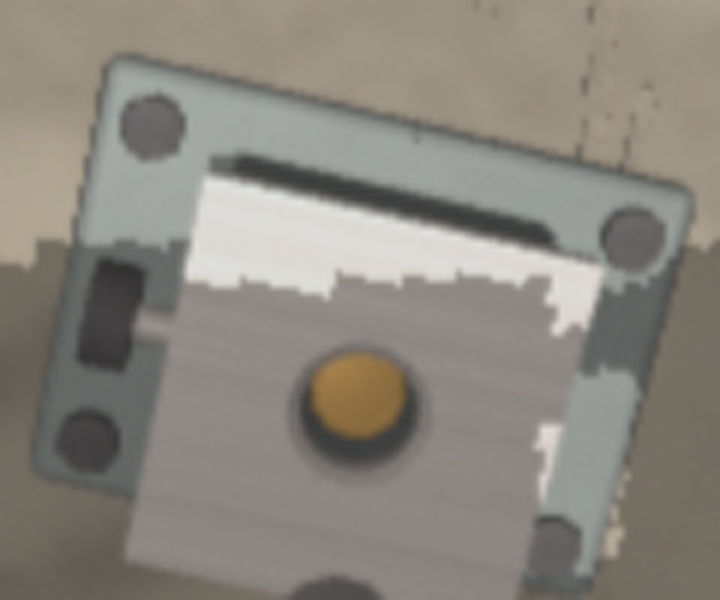

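The side crop shows the nose tip at (306,177) and the bore at (308,215). In the scene view the tip is at (377,262) and the bore at (374,301.5). Both views say to shift about 5 mm toward −y. I'll descend to about 10 mm above the mouth and recheck.

Request:
play_rows:
  series: [0.008,-0.001,0.002,0,0.014,-0.001,0.003,0,0.018,0,0,0,0.018,0,0,0,0.014,0,0,0]

```text
time_s: 8.25
tcp_pos: [0.57, -0.2053, 0.1581]
eef_rot: [-124.4, 89.9, 158.2]
contact_force: [-0.7, 0.7, -1.1]
gripper_width: 0.013
```

Request:
play_rows:
  series: [0.01,0,0,0,0.006,0,0,0,0,0,0,0,0,0,0,0,0,0,0,0]

```text
time_s: 8.67
tcp_pos: [0.5714, -0.2056, 0.1449]
eef_rot: [62.2, 89.9, -15.3]
contact_force: [-0.2, -0.4, -1.0]
gripper_width: 0.0134
```

```bash
python3 - <<'E'
from h import *
import pickle
s=get_state();print(s["time_s"],s["contact_force"].round(1),s["gripper_width"]);plan([.5715,-.2035,.14],90,s)
cs={}
for n in("wrist","side","scene"):
    c=capture(n);cv2.imwrite(f"pics/{n}6.png",c["img"]);pickle.dump(c,open(n+"6.pkl","wb"));cs[n]=c
f=lambda i,x,y,w,h,s:cv2.resize(i[y:y+h,x:x+w],None,fx=s,fy=s,interpolation=cv2.INTER_CUBIC)
cv2.imwrite("pics/c9.png",np.hstack([f(cs["side"]["img"],285,170,45,65,8),f(cs["scene"]["img"],350,255,45,65,8)]))
E
```

```text
8.6667 [-0.2 -0.4 -1. ] 0.013385933842723472
tcp [ 0.5714 -0.2056  0.1449] R cols x [ 0.001 -0.    -1.   ] y [0.976 0.218 0.001] z [ 0.218 -0.976  0.001]
shift in tool axes [ 0.0049  0.0005 -0.0021]
z az -77.43 need world yaw -12.57 spin rad (x down) 0.2194
```

View pics/c9.png

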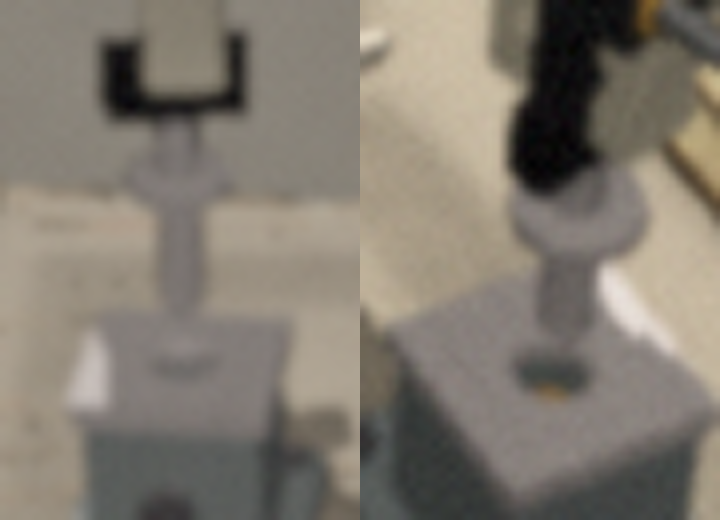

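View pics/wrist6.png

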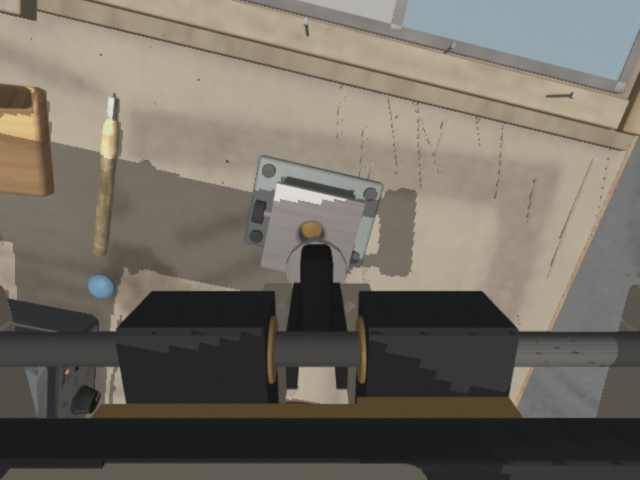

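```bash
python3 - <<'E'
from h import *
import pickle
cs={n:pickle.load(open(n+"6.pkl","rb")) for n in("scene","side","wrist")}
t=get_state()["tcp_pos"];zt=t[2]-.057
B={"side":(308,214.6),"scene":(374.1,301.4)};T={"side":(307.7,208.2),"scene":(375.7,296.8)}
for n in B:
    b=onz(cs[n],*B[n],.072);p=onz(cs[n],*T[n],zt);print(n,"bore",b.round(4),"tip",p.round(4),"bore-tip",(b-p).round(4)[:2], "bore at zt px",proj(cs[n],[b[0],b[1],zt]).round(1))
print(zt)
E
```

```text
side bore [ 0.574  -0.2021  0.072 ] tip [ 0.5748 -0.2053  0.0879] bore-tip [-0.0007  0.0031] bore at zt px [307.8 208.8]
scene bore [ 0.5691 -0.2039  0.072 ] tip [ 0.5696 -0.2066  0.0879] bore-tip [-0.0005  0.0027] bore at zt px [374.7 295.9]
0.08791730639437179
```

Request:
play_rows:
  series: [0.002,0,-0.001,0,0.003,0,-0.0012,0,0.002,0,0,0,0,0,0,0,0,0,0,0]

```text
time_s: 9.23
tcp_pos: [0.5702, -0.2033, 0.1368]
eef_rot: [-99.4, 90.0, -176.8]
contact_force: [-0.4, -0.5, -0.4]
gripper_width: 0.0131
```

```bash
python3 - <<'E'
from h import *
import pickle
s=get_state();print(s["time_s"],s["contact_force"].round(1),s["gripper_width"]);plan([.5715,-.2035,.14],90,s)
cs={}
for n in("wrist","side","scene"):
    c=capture(n);cv2.imwrite(f"pics/{n}7.png",c["img"]);pickle.dump(c,open(n+"7.pkl","wb"));cs[n]=c
print(get_state()["tcp_pos"])
f=lambda i,x,y,w,h,s:cv2.resize(i[y:y+h,x:x+w],None,fx=s,fy=s,interpolation=cv2.INTER_CUBIC)
cv2.imwrite("pics/c10.png",np.hstack([f(cs["side"]["img"],285,170,45,65,8),f(cs["scene"]["img"],350,255,45,65,8)]))
cv2.imwrite("pics/c11.png",f(cs["wrist"]["img"],250,180,130,110,6))
E
```

```text
9.2333 [-0.4 -0.5 -0.4] 0.013138308517286664
tcp [ 0.5702 -0.2033  0.1368] R cols x [-0. -0. -1.] y [ 0.976  0.217 -0.   ] z [ 0.217 -0.976 -0.   ]
shift in tool axes [-0.0032  0.0013  0.0005]
z az -77.44 need world yaw -12.56 spin rad (x down) 0.2192
[ 0.57041738 -0.20336536  0.13713349]
```

View pics/c10.png

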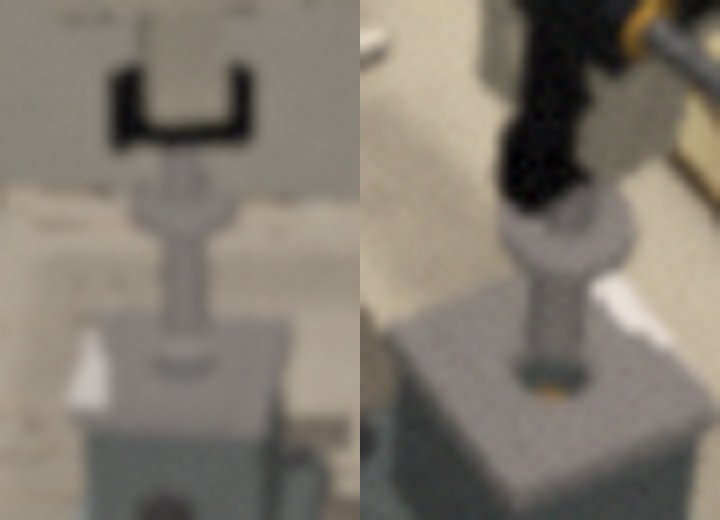

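View pics/c11.png

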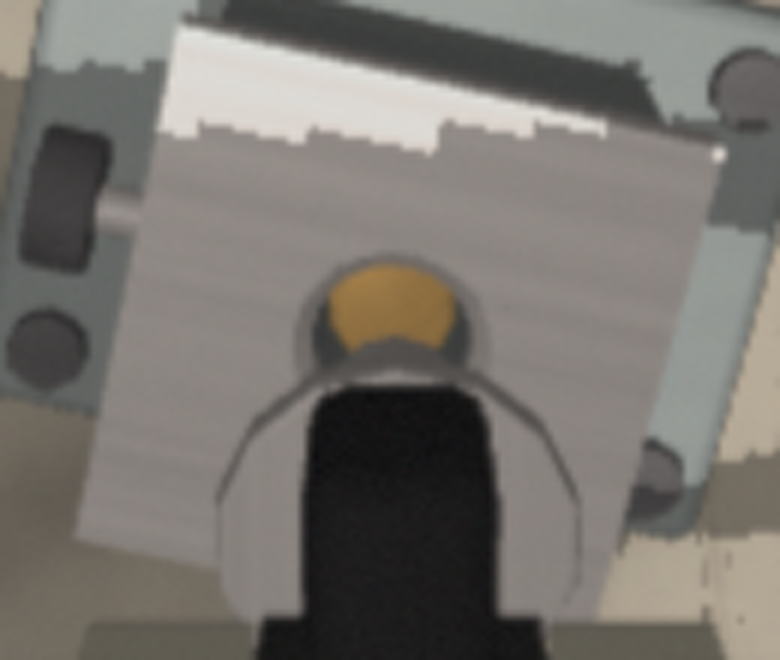

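The bore and nose line up within about 1 mm in all three views: scene nose col 375, bore 374; side nose 308, bore 308; wrist bore about 0.8 mm toward −z of the tool. I'll insert slowly and watch the force.

Request:
play_rows:
  series: [0.002,0,-0.0006,0,0.003,0,0,0,0.003,0,0,0,0.003,0,0,0,0.003,0,0,0]

```text
time_s: 9.8
tcp_pos: [0.5701, -0.2027, 0.1226]
eef_rot: [-109.4, 90.0, 173.1]
contact_force: [-0.0, -0.5, -1.0]
gripper_width: 0.0134
```

```bash
python3 - <<'E'
from h import *
s=get_state();print(s["tcp_pos"].round(4),s["contact_force"].round(2),s["moment"].round(3))
E
```

```text
[ 0.5701 -0.2027  0.1226] [-0.02 -0.53 -1.  ] [-0.063 -0.004  0.037]
```

The nose is 6 mm below the mouth with no side force. Continuing.

Request:
play_rows:
  series: [0.002,0,0,0,0.003,0,0,0,0.003,0,0,0,0.003,0,0,0,0.002,0,0,0]

```text
time_s: 10.22
tcp_pos: [0.5704, -0.2029, 0.11]
eef_rot: [37.1, 90.0, -40.3]
contact_force: [-0.2, 0.1, 2.7]
gripper_width: 0.0133
```

Request:
play_rows:
  series: [0.002,0,0,0,0.002,0,0,0,0.002,0,0,0,0.002,0,0,0,0.001,0,0,0]

```text
time_s: 10.63
tcp_pos: [0.5705, -0.2029, 0.1013]
eef_rot: [57.9, 90.0, -19.6]
contact_force: [0.3, 0.3, 4.7]
gripper_width: 0.0135
```

```bash
python3 - <<'E'
from h import *
s=get_state();print(s["tcp_pos"].round(4),s["contact_force"].round(2),s["moment"].round(3),s["gripper_width"])
f=lambda i,x,y,w,h,s:cv2.resize(i[y:y+h,x:x+w],None,fx=s,fy=s,interpolation=cv2.INTER_CUBIC)
cv2.imwrite("pics/c12.png",np.hstack([f(capture("side")["img"],285,170,45,65,8),f(capture("scene")["img"],350,255,45,65,8)]))
print(get_state()["contact_force"])
E
```

```text
[ 0.5705 -0.2029  0.1013] [0.26 0.33 4.71] [0.046 0.254 0.044] 0.013508355896933843
[-0.4336567  -0.0940647   5.27735636]
```

View pics/c12.png

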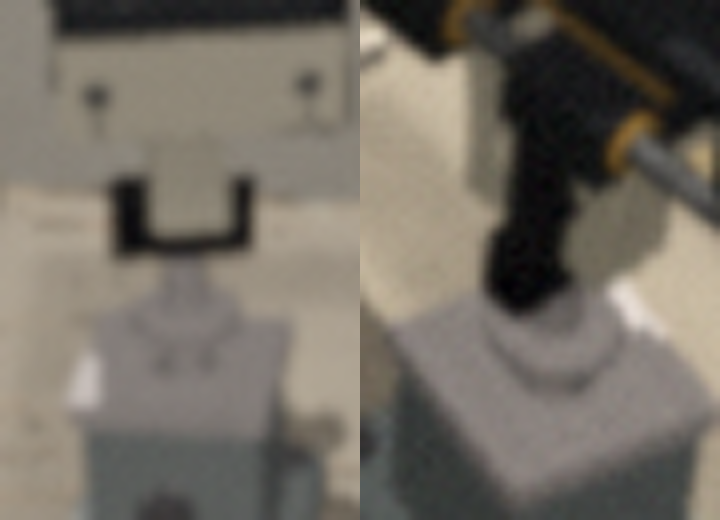

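The nose is in the bore and pressing the plunger. Net upward force is about 5 N at roughly 12 mm of travel, which matches the spring. The collar is still about 12 mm above the face. I'll continue slowly.

Request:
play_rows:
  series: [0.0015,0,0,0,0.0015,0,0,0,0.0015,0,0,0,0.0015,0,0,0,0.0015,0,0,0]
  squeeze: 60

```text
time_s: 11.15
tcp_pos: [0.5708, -0.203, 0.0943]
eef_rot: [57.1, 89.9, -20.3]
contact_force: [-0.7, 1.2, 7.0]
gripper_width: 0.0129
```

Request:
play_rows:
  series: [0.001,0,0,0,0.001,0,0,0,0.0005,0,0,0,0.0005,0,0,0,0,0,0,0]

```text
time_s: 11.57
tcp_pos: [0.5708, -0.203, 0.0914]
eef_rot: [56.2, 89.9, -21.3]
contact_force: [-1.2, 0.3, 8.4]
gripper_width: 0.013
```

```bash
python3 - <<'E'
from h import *
s=get_state();print(s["tcp_pos"].round(4),s["contact_force"].round(2),s["moment"].round(3),s["gripper_width"])
E
```

```text
[ 0.5708 -0.203   0.0914] [-1.24  0.3   8.42] [0.188 0.579 0.049] 0.01295295045516292
```

Request:
play_rows:
  series: [0.0004,0,0,0,0.0004,0,0,0,0.0004,0,0,0,0.0004,0,0,0,0.0002,0,0,0]

```text
time_s: 11.98
tcp_pos: [0.5709, -0.203, 0.0898]
eef_rot: [56.3, 89.9, -21.1]
contact_force: [-1.6, 0.7, 8.8]
gripper_width: 0.0133
```

Request:
play_rows:
  series: [0.0003,0,0,0,0.0003,0,0,0,0.0002,0,0,0,0.0002,0,0,0,0,0,0,0]

```text
time_s: 12.4
tcp_pos: [0.571, -0.203, 0.0891]
eef_rot: [56.0, 89.9, -21.4]
contact_force: [-2.9, 0.7, 10.5]
gripper_width: 0.0136
```

Request:
play_rows:
  series: [0.0003,0,0,0,0.0003,0,0,0,0.0002,0,0,0,0.0002,0,0,0,0,0,0,0]

```text
time_s: 12.82
tcp_pos: [0.571, -0.2031, 0.089]
eef_rot: [54.7, 89.9, -22.7]
contact_force: [-4.4, 2.4, 18.2]
gripper_width: 0.0133
```

```bash
python3 - <<'E'
from h import *
import pickle
s=get_state();print(s["time_s"],s["tcp_pos"].round(4),s["contact_force"].round(2),s["moment"].round(3),s["gripper_width"]);print(Rt(s).round(4).tolist())
f=lambda i,x,y,w,h,s:cv2.resize(i[y:y+h,x:x+w],None,fx=s,fy=s,interpolation=cv2.INTER_CUBIC)
cv2.imwrite("pics/c13.png",np.hstack([f(capture("side")["img"],285,170,45,65,8),f(capture("scene")["img"],350,255,45,65,8)]))
cv2.imwrite("pics/c14.png",f(capture("wrist")["img"],230,200,160,110,5))
E
```

```text
12.8167 [ 0.571  -0.2031  0.089 ] [-4.36  2.42 18.19] [ 0.899  1.801 -0.028] 0.013278702568109401
[[0.0023, 0.9759, 0.2182], [-0.001, 0.2182, -0.9759], [-1.0, 0.002, 0.0014]]
```

View pics/c13.png

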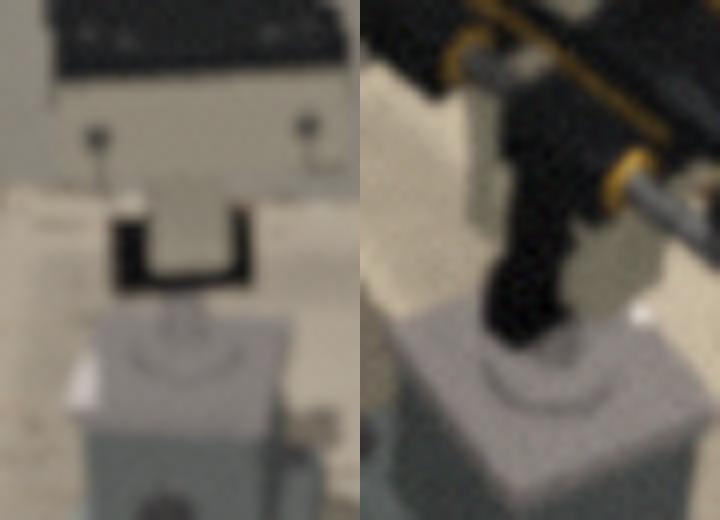

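View pics/c14.png

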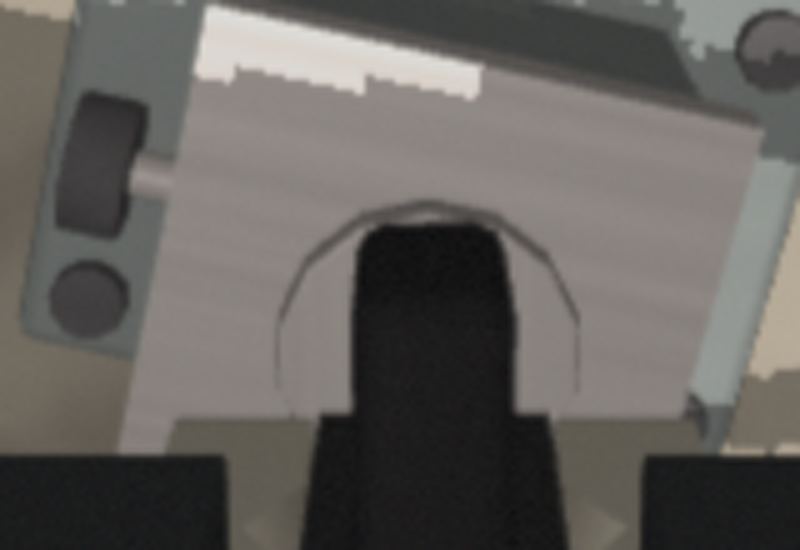

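Seated: the TCP stopped at 0.089, as predicted, and the force jumped from 10.5 to 18 N. The crops show the collar on the plate. I'll add a little hold-down and relieve the small side load.

Request:
play_rows:
  series: [0.0002,-0.0002,-0.0001,0,0.0002,-0.0002,-0.0001,0,0.0001,0,-0.0001,0,0,0,0,0,0,0,0,0]

```text
time_s: 13.38
tcp_pos: [0.571, -0.203, 0.0891]
eef_rot: [55.6, 89.8, -21.8]
contact_force: [-4.6, 1.7, 19.3]
gripper_width: 0.013
```

Request:
play_rows:
  series: [0,0,0,0,0,0,0,0,0,0,0,0,0,0,0,0,0,0,0,0]

```text
time_s: 13.8
tcp_pos: [0.571, -0.203, 0.089]
eef_rot: [55.9, 89.8, -21.5]
contact_force: [-4.7, 1.4, 20.2]
gripper_width: 0.0132
```

```bash
python3 - <<'E'
from h import *
s=get_state();print(s["time_s"],s["tcp_pos"].round(4),s["contact_force"].round(2),s["moment"].round(3),s["gripper_width"])
E
```

```text
13.8 [ 0.571 -0.203  0.089] [-4.66  1.43 20.21] [ 0.81   1.741 -0.032] 0.013242083572054208
```

Request:
play_rows:
  series: [0.0002,-0.0002,0,0,0.0002,-0.0002,0,0,0.0002,0,0,0,0,0,0,0,0,0,0,0]

```text
time_s: 14.22
tcp_pos: [0.571, -0.2031, 0.089]
eef_rot: [58.2, 89.7, -19.2]
contact_force: [-4.9, 3.2, 23.0]
gripper_width: 0.0131
```

Request:
play_rows:
  series: [0,0,0,0,0,0,0,0,0,0,0,0,0,0,0,0,0,0,0,0]

```text
time_s: 14.63
tcp_pos: [0.571, -0.2031, 0.089]
eef_rot: [58.4, 89.7, -18.9]
contact_force: [-4.3, 3.4, 22.9]
gripper_width: 0.0134
```

```bash
python3 - <<'E'
from h import *
s=get_state();print(s["time_s"],s["tcp_pos"].round(4),s["contact_force"].round(2),s["moment"].round(3),s["gripper_width"])
a=capture("scene")["img"];b=capture("side")["img"];cv2.imwrite("pics/sc9.png",a)
f=lambda i,x,y,w,h,s:cv2.resize(i[y:y+h,x:x+w],None,fx=s,fy=s,interpolation=cv2.INTER_CUBIC)
cv2.imwrite("pics/c15.png",np.hstack([f(b,250,170,80,110,5),f(a,250,180,80,110,5)[:, :]][:2]))
E
```

```text
14.6333 [ 0.571  -0.2031  0.089 ] [-4.31  3.4  22.88] [ 1.228  1.875 -0.056] 0.013393295409024675
```

View pics/sc9.png

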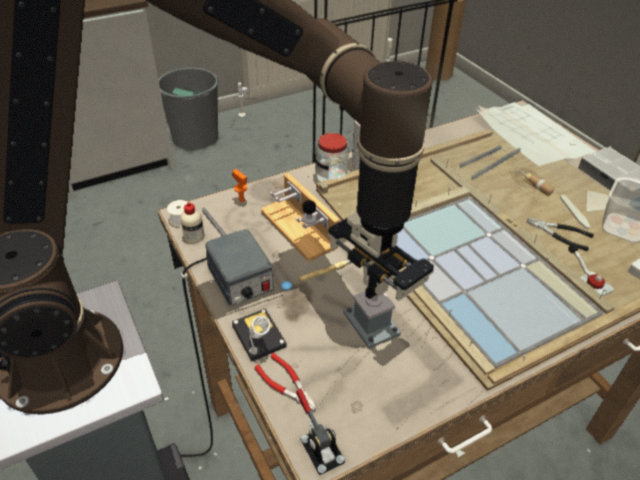

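View pics/c15.png

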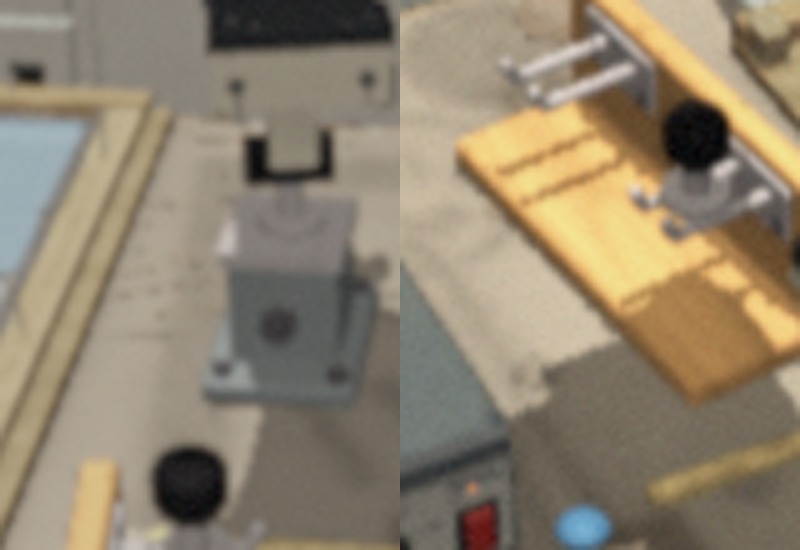

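The collar is flat on the top face at scene (373,298), and the short plug still hangs on its hook at (309,207). Force is steady at 23 N and the TCP is not moving. Handing in.

```bash
python3 -c "
from h import *
print(close_job())"
```

```text
the job is handed in; nothing more can be done
None
```

I lifted the long plug (the one with the bar grip) off its hook and put its nose in the bore. I pressed it down slowly until its collar met the fixture's top face, then handed the job in at about 14.7 s, still gripping and pressing.

- **Seating:** The tool stopped at a height of 0.089 m, exactly where the collar should meet the face. Pushing further raised the force from 10.5 N to a steady 23 N with no more travel, so about 13 N presses the collar on the face beyond the 11 N spring. Both camera views showed the collar on the plate.
- **Grip:** The jaws held at 13.4 mm on the 14 mm bar with a 60 N squeeze, and I saw no slip.
- **Short plug:** It still hangs on its hook, and I did not touch the orange lookalike.
- **What disagreed:** The two fixed cameras differed by 4–7 mm in x, which I settled by comparing nose and bore in the same picture. A side load of about 5 N remained at the end; two small corrections did not remove it.

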